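Lock a spring channel nut against a carved panel

TASK

Take the red-handled spring channel nut from its wooden stand and lower it into the open slot of the bench channel, clear of the carved panel, with its long side along the channel. Slide it along until its brass collar bears gently on the panel's edge, then push it down against its spring, twist it a quarter turn and let it rise so that its grooves catch the channel lips; let go and leave it locked there, collar against the panel. Treat the panel's edge and the channel gently and leave the amber jar and the rosette block alone.

Things in the scene. Friction and masses are not known exactly. Their poses are not given: they have to be found in the camera images.
- nut: Loose spring channel nut, 0.14-0.22 kg, upright on the stand, its x along the stand's x (to 0.1 rad). Origin: centre of the underside of its steel block, z up, x along its length. Block 40 mm long (ends 14 mm wide), 20 wide (y), 10 high; 2 grooves across its top (along y), 10.5 to 16.5 mm either side of the centre, 4 mm deep (floors at z = 6 mm).
- handle (a point): Middle of the nut's flat red handle, 61 mm above the nut's origin. The handle is 26 mm long (nut's x), 12 mm thick (nut's y) and 62 mm tall, from 30 to 92 mm above the nut's origin. Pinch it across the 12 mm.
- collar (a point): Middle of the nut's round brass collar, on its axis, 26 mm above the nut's origin; 32 mm in diameter, 8 mm high. Between it and the block a stud of 14 mm diameter.
- foot_tip (a point): Where the tip of the nut's sprung foot (14 mm diameter) is when fully out: 32 mm below the nut's origin. The foot pushes up by as much as 26 mm, with 3 N at first and 0.5 N more for each mm; slid along the channel it drags on the floor with some 2 to 6 N.
- channel: Aluminium strut channel, fixed on the bench: 300 mm long (x), 54 wide (y), 41 high. Origin: centre of its underside, on the table; x points along it towards the panel. Inside it is 48 mm wide, its floor 3 mm above the origin. The nut's foot meets the floor with the nut's origin 35 mm above the channel's.
- slot (a point): Centre of the channel's slot, level with its top, 41 mm above its origin. The slot, 24 mm wide, runs the whole length; the 3 mm lips have 3 mm thick hems turned down at the slot, reaching 8 mm below the top. The nut passes only with its long side along the slot.
- lock (a point): A point inside the channel, 27 mm above its origin: height of the nut's origin when locked, turned 90 degrees either way, grooves up against the hems, the spring pushing up with about 7 N. The nut can turn only when 4 mm or more below this height; at 8 mm below, the collar meets the top. Keep within 1.5 mm of the slot's middle for the grooves to catch.
- panel: Carved wooden panel, fixed, lying across the channel on battens: 200 mm (x) by 240 (y), 14 thick, underside level with the channel's top. Origin: at table height under the middle of its straight working edge, on the channel's centre line; x points into the panel, parallel to the channel's x; the open channel is at negative x.
- edge (a point): Middle of the panel's working edge, 48 mm above the table. The nut's axis is 16 mm before it when the collar touches; slide with the nut's origin 24 to 27 mm above the channel's, so that they meet squarely. Feel for the touch: the edge should be pressed with 2 to 10 N; more than 20 N bruises it, and more than 45 N the channel.
- stand: Wooden stand block 80 mm (x) by 60 mm (y), 45 mm high, fixed, with a 22 mm square hole in the middle, in which the nut's foot hangs. Origin: centre of its underside.
- jar: Amber glass jar with dark cap, 64 mm in diameter, 90 mm high; a bystander. Origin: centre of its underside. It and the stand may change places.
- rosette: Loose wooden block 70 x 70 x 22 mm with a carved flower on top; a bystander. Origin: centre of its underside.
Things that resemble listed ones, but are neither listed nor needed, are in the scene too. What is shaped like the nut but purple or turquoise is not meant.

How it is judged:
By the outcome, as a careful person would: the job done as asked, in the order asked, and still so for the second after the job is handed in, with the robot touching nothing.
It also fails if it takes over 72 s, if anything falls off the work surface, if the arm or the gripper's body presses on something with over 40 N, if the wrist force passes 120 N, or if a joint passes its speed limit or range.

ROBOT

A 7-joint arm with a two-finger parallel gripper is mounted at the origin on the work surface. World frame = base frame: x ahead of the robot, y to its left, z up, the work surface at z = 0. Lengths are in m, angles in degrees, forces in N, time in s.
With the tool pointing down it reaches from about 0.4 to 0.9 m from the base axis. Payload 5.5 kg.
Tool frame: the origin (TCP) lies midway between the tips of the shut fingers; the grasp point (between the pads) lies 19 mm behind it; z points along the fingers, y is the line along which they close (so a half turn about z gives the same grasp; the last joint's range is limited). The gripper opens to 92 mm and grips with 3 to 60 N. Pads are 19 mm wide; open, the fingers measure 130 mm over their backs; the gripper's body (75 mm by 190 mm) begins 47 mm behind the grasp point.
Start: joints at [-56.539, 28.699, -24.465, 88.831, 12.651, 65.22, -12.049], TCP at [0.205, 0.617, 0.227] pointing down, gripper open.
Joint ranges: [-164.97, 164.97], [-17.58, 116.51], [-87.97, 89.64], [11.32, 138.91], [-80.73, 260.73], [10.89, 115.49], [-147.41, 147.41]. Speed limits (degrees/s): [147.25, 147.25, 180, 180, 180, 180, 180].

INTERFACE

Orientations are given as a 3x3 rotation matrix whose columns are the frame's x, y, z axes.
In Python, from workcell import ctrl gives the robot as it stands.
- The arm moves only by the tool send_rows, never from a script. Its argument "motion" is a list that holds one entry, the list of rows, each a list of 6 numbers: the shift along the tool's x, y, z in mm, then the turn, a rotation vector about the tool's x, y, z in rad. In form: [[[tx, ty, tz, ax, ay, az], ...]]. A call has 1 to 12 rows; each row is the pose to reach, as a shift and turn from the pose commanded when the call began, along the tool's axes at that moment; what a row does not reach only later rows make up. A row lasts 1/8 s, in which the tool goes at most 62.5 mm and 10.7 degrees, less where a joint would pass 70% of its speed; a pose out of reach is approached as far as the arm can. A call with a gripper value outside its range is refused whole. "hand" is the opening, from -1 (shut) to 1 (fully open), set as the call begins (left out, the last holds). The fingers move at their own pace and stop on an object; "force" is the grip in N (left out, the last holds). Time passes only in rows, so rows that repeat a pose let the fingers close. It gives the time, the measured TCP pose, the force, the opening and the grip force at its end, in the units of the state.
- ctrl.observe(): the state, without advancing time (a new reading comes with each control period).
- ctrl.snapshot(name): name is "scene" or "side" or "wrist"; returns (picture, depth): 400x640x3 uint8, blue, green, red; 400x640 float32, m along the optical axis (not along the pixel's ray), 0 where there is no reading.
- ctrl.camera_info(name): a dict with "mtx" (3x3 intrinsics, pixels), "eye" and "attitude" of the camera in the world. Camera axes: x right, y up, looking along -z (the intrinsics and any distortion apply to the point x, -y, -z); pixel columns grow to the right and rows downward; lengths in m; the calibration is good to about 2 mm. A picture is of the moment at which its call begins: read the wrist's pose just before it. camera_info takes no time and is no camera call; for the wrist camera it gives the pose at the moment of the call.
- ctrl.finish_job(): hands the job in; it is judged then, once.
The state is a dict: "t": time; "qpos": joint angles; "dq": joint speeds; "joint_torque": joint torques, N m; "tool_pos": TCP position; "tcp_rot": TCP orientation; "contact_force": force on the tool from outside, world axes, zero at the start; "ft_torque": the same for the moment, N m; "width": finger opening in m; "gripper_force": force on a finger pad.
Only numpy, scipy, OpenCV 4.12 (cv2) and the standard library are available. Lean on these libraries where they do the work, as an engineer would, in place of code of your own. Each camera call takes 0.05 s, during which the arm holds its last target. There are 200 camera calls.

## Working session

There is one attempt and no reset: what is moved stays moved. The work goes in short steps, Python scripts to look and compute and a tool call to move; the robot and the scene stay as the last step left them, time stands still between calls to the robot, and variables do not carry over. Pictures are saved under pics/ and viewed, at most 10 in all, crops included, and the job is handed in when it is done.

Besides the shell and the picture viewer there is one more tool, called after ">>>" as name([rows], argument=value, ...), one row to a line, values as JSON. send_rows: Moves the arm, as the interface text tells. Its arguments: {"type":"object","properties":{"motion":{"type":"array","items":{"type":"array","items":{"type":"array","items":{"type":"number"}}}},"hand":{"type":"number"},"force":{"type":"number"}},"required":["motion"]}

```bash
mkdir -p pics; ls
cat > h.py <<'E'
import numpy as np, cv2
from workcell import ctrl
def snap(n,f=None):
    ci=ctrl.camera_info(n); p,d=ctrl.snapshot(n)
    np.savez('last_%s.npz'%n,p=p,d=d,K=ci['mtx'],e=ci['eye'],R=ci['attitude'])
    if f: cv2.imwrite('pics/'+f,p)
    return p,d,ci
def load(n):
    return np.load('last_%s.npz'%n)
def ray(z,u,v):
    K=z['K'];a=np.array([(u-K[0,2])/K[0,0],-(v-K[1,2])/K[1,1],-1.]);return z['R']@a
def onz(z,u,v,h):
    r=ray(z,u,v);return z['e']+r*(h-z['e'][2])/r[2]
def pt(z,u,v):
    return z['e']+ray(z,u,v)*z['d'][v,u]
def cloud(z):
    v,u=np.mgrid[:400,:640];K=z['K'];d=z['d']
    a=np.stack([(u-K[0,2])/K[0,0],-(v-K[1,2])/K[1,1],-np.ones_like(d)],-1)*d[...,None]
    return a@z['R'].T+z['e']
E
python3 - <<'E'
from h import *
s=ctrl.observe(); print(s)
for n in('scene','side'):
    p,d,ci=snap(n,n+'1.png'); print(n,ci)
p,d,ci=snap('wrist','wrist1.png'); print(ci)
E
```

```text
pics
{'t': 0.0, 'qpos': array([-56.53868594,  28.75486769, -24.45238141,  88.8921853 ,
        12.65239634,  65.21897974, -12.0508669 ]), 'dq': array([-0.02871825,  0.04106316, -0.01597871, -0.04598742,  0.05541854,
        0.02792041, -0.0783881 ]), 'joint_torque': array([-7.39302195e-04, -5.66586399e+01, -5.81713423e+00, -2.79120362e+01,
       -6.88188267e-02,  3.03182867e-02,  1.50623864e-04]), 'tool_pos': array([0.20480362, 0.61614906, 0.2256601 ]), 'tcp_rot': array([[-9.48988498e-01,  3.15310002e-01, -6.57886428e-04],
       [ 3.15310686e-01,  9.48986702e-01, -1.84695149e-03],
       [ 4.19631918e-05, -1.96017435e-03, -9.99998078e-01]]), 'contact_force': array([ 0.3988527 , -0.5154541 , -0.22627892]), 'ft_torque': array([-0.00583193, -0.03293483,  0.03733701]), 'gripper_force': 0.0, 'width': 0.09189427602274737}
scene {'mtx': array([[399.84969311,   0.        , 321.25995002],
       [  0.        , 399.84969311, 202.61977667],
       [  0.        ,   0.        ,   1.        ]]), 'eye': array([ 1.08972895, -0.30704152,  0.74388935]), 'attitude': array([[ 0.36212787, -0.68978423, 
[... 165 characters left out ...]
86491199],
       [  0.        , 506.74595896, 198.28467842],
       [  0.        ,   0.        ,   1.        ]]), 'eye': array([ 0.07817613, -0.76701012,  0.58830247]), 'attitude': array([[ 0.81761239,  0.30279061, -0.4897222 ],
       [-0.57575408,  0.43609208, -0.69161473],
       [ 0.00414953,  0.84743232,  0.53088722]])}
{'mtx': array([[312.42210372,   0.        , 318.51436026],
       [  0.        , 312.42210372, 200.63966059],
       [  0.        ,   0.        ,   1.        ]]), 'eye': array([0.13509594, 0.6384697 , 0.38426753]), 'attitude': array([[ 0.31564044, -0.9131604 , -0.25789376],
       [ 0.94887802,  0.30339471,  0.08707553],
       [-0.00127033, -0.27219428,  0.96224148]])}
```

View pics/scene1.png

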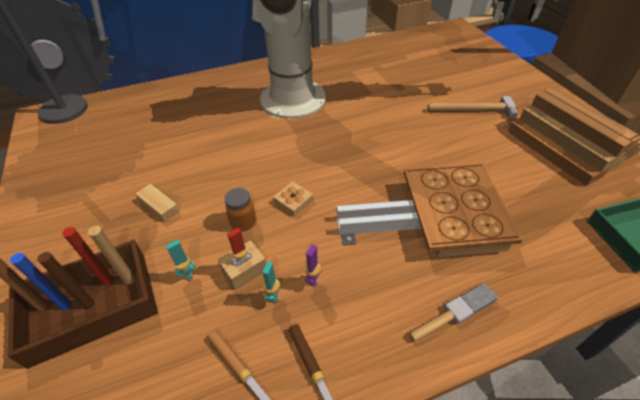

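View pics/side1.png

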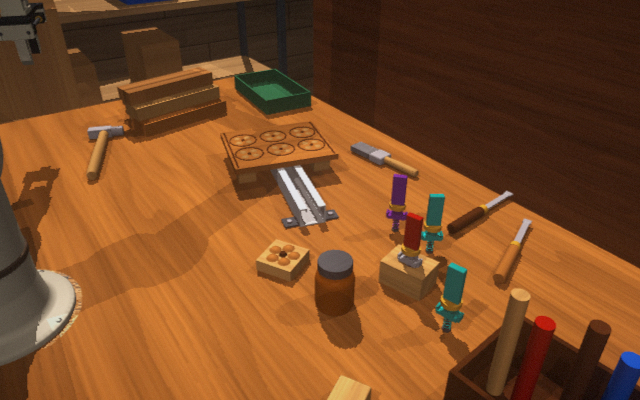

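The scene view shows the red-handled nut on its stand at (237,243), and the side view shows it at (413,235). Things it could be taken for, in scene pixels:
- Turquoise nuts at (180,255) and (270,280).
- Purple nut at (313,262).
- Red tool handle in the rack at (85,255).

I choose the one on the wooden stand. The channel runs (338,215) to (415,215), with the panel edge near x≈412.

Run:
```python
from h import *
for n,box in(('scene',(200,215,280,300)),('side',(370,195,450,310))):
    z=load(n);p=z['p'];C=cloud(z)
    hsv=cv2.cvtColor(p,cv2.COLOR_BGR2HSV)
    m=((hsv[...,0]<6)|(hsv[...,0]>174))&(hsv[...,1]>170)&(hsv[...,2]>70)
    m[:, :box[0]]=0;m[:,box[2]:]=0;m[:box[1]]=0;m[box[3]:]=0
    v,u=np.nonzero(m);P=C[m];print(n,'red',len(v),u.min(),u.max(),v.min(),v.max(),np.median(P,0),np.percentile(P,[5,95],axis=0).round(3).tolist())
    top=P[P[:,2]>np.percentile(P[:,2],97)-.004];print(' top',top.mean(0),len(top))
    # stand top
    w=np.zeros(m.shape,bool);w[box[1]:box[3],box[0]:box[2]]=1
    w&=(abs(C[...,2]-.045)<.004);Q=C[w][:,:2]
    print(' stand',len(Q),cv2.minAreaRect(Q.astype(np.float32)))
    # channel/ panel
    g=(hsv[...,1]<60)&(hsv[...,2]>110)&(abs(C[...,2]-.041)<.006)
    k,l,st,c=cv2.connectedComponentsWithStats(g.astype(np.uint8))
    for i in np.argsort(-st[1:,4])[:4]+1:
        print(' grey',st[i],np.median(C[l==i],0),cv2.minAreaRect(C[l==i][:,:2].astype(np.float32)))
    h=(abs(C[...,2]-.055)<.004)
    k,l,st,c=cv2.connectedComponentsWithStats(h.astype(np.uint8))
    i=1+st[1:,4].argmax();print(' panel',st[i],np.median(C[l==i],0),cv2.minAreaRect(C[l==i][:,:2].astype(np.float32)))
a=cv2.resize(load('scene')['p'][150:310,160:340],None,fx=3,fy=3);b=cv2.resize(load('side')['p'][180:340,360:500],None,fx=3,fy=3)
c=np.hstack([a[:, :400],b[:,:400]]);cv2.imwrite('pics/crop.png',c)
```

```text
scene red 243 228 243 228 252 [ 0.59043524 -0.30266057  0.12019936] [[0.583, -0.312, 0.087], [0.594, -0.293, 0.138]]
 top [ 0.59413458 -0.30264694  0.14617349] 67
 stand 777 ((0.577879786491394, -0.3025745451450348), (0.09359657019376755, 0.23674890398979187), 88.85728454589844)
 grey [339 213  79  13 544] [0.59231948 0.01188731 0.04183745] ((0.591509997844696, 0.013087593019008636), (0.17759191989898682, 0.01866741292178631), 73.75816345214844)
 grey [337 200  77  13 499] [0.55454748 0.02346649 0.04174543] ((0.5533896684646606, 0.023892633616924286), (0.1776484251022339, 0.018641363829374313), 73.66385650634766)
 grey [281  92  31  11 111] [ 0.06599828 -0.00562618  0.04090703] ((0.063248410820961, -0.0006893649697303772), (0.09746969491243362, 0.022148380056023598), 88.02021026611328)
 grey [191 260   3   4   4] [ 0.55237481 -0.40008263  0.04274235] ((0.5512970685958862, -0.4003966748714447), (0.009078685194253922, 0.0009868063498288393), 16.910490036010742)
 panel [ 404  163  119   86 6744] [0.64224043 0.19498512 0.05666056] ((0.6245900392532349, 0.20059198141098022), (0.2014870643
[... 274 characters left out ...]
7985525131226, 0.10578025877475739), 45.131893157958984)
 grey [277 168  30  43 333] [0.54710171 0.01049966 0.04063361] ((0.5503746271133423, 0.021300815045833588), (0.18070124089717865, 0.01629590056836605), 73.64742279052734)
 grey [294 166  31  41 314] [0.5852107  0.00209895 0.04088578] ((0.5877386927604675, 0.011495992541313171), (0.17971248924732208, 0.016128718852996826), 73.8271713256836)
 grey [ 44 282   1   1   1] [0.06846363 0.00148084 0.03651232] ((0.06846363097429276, 0.0014808423584327102), (0.0, 0.0), 0.0)
 panel [ 220  121  118   50 3832] [0.6131581  0.18685582 0.05496886] ((0.6215792894363403, 0.19816091656684875), (0.2096899151802063, 0.24103012681007385), 73.82038116455078)
```

View pics/crop.png

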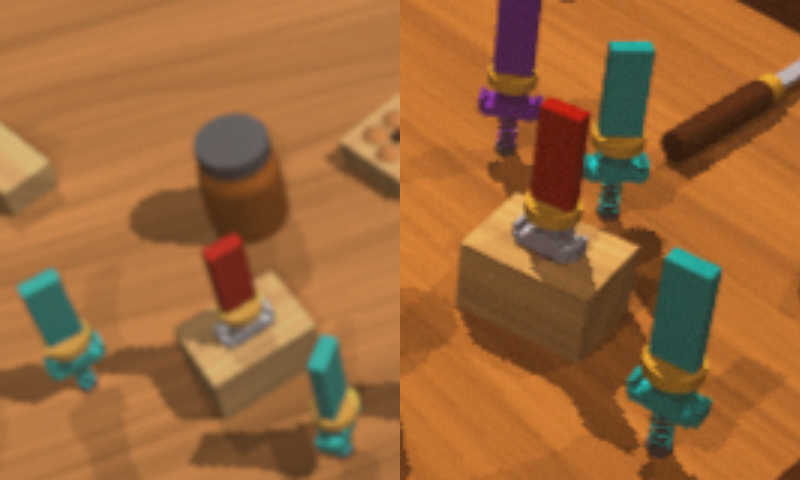

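The crop confirms it: the red handle with brass collar and steel block sits on the wooden stand, with a turquoise nut close on its right. Next I measure the stand's angle and the neighbours.

Run:
```python
from h import *
for n in('scene','side'):
    z=load(n);p=z['p'];C=cloud(z);hsv=cv2.cvtColor(p,cv2.COLOR_BGR2HSV)
    near=np.hypot(C[...,0]-.585,C[...,1]+.305)<.06
    w=near&(abs(C[...,2]-.045)<.003)&(hsv[...,0]<30)
    w=cv2.morphologyEx(w.astype(np.uint8),cv2.MORPH_OPEN,np.ones((3,3)))>0
    print(n,'stand',w.sum(),cv2.minAreaRect(C[w][:,:2].astype(np.float32)))
    area=(C[...,0]>.35)&(C[...,0]<.85)&(C[...,1]>-.55)&(C[...,1]<0)&(C[...,2]>.01)
    for nm,lo,hi in(('turq',80,100),('purple',125,150)):
        m=area&(hsv[...,0]>=lo)&(hsv[...,0]<=hi)&(hsv[...,1]>100)
        k,l,st,c=cv2.connectedComponentsWithStats(m.astype(np.uint8))
        for i in range(1,k):
            if st[i,4]>60: Q=C[l==i];print(nm,np.median(Q,0).round(3),Q[:,2].max().round(3))
s=load('scene');print('jar',onz(s,238,196,.09),'ros',onz(s,293,195,.022))
```

```text
scene stand 604 ((0.5843140482902527, -0.30314579606056213), (0.06300083547830582, 0.07989011704921722), 16.262840270996094)
turq [ 0.563 -0.418  0.104] 0.127
turq [ 0.565 -0.418  0.038] 0.045
turq [ 0.684 -0.264  0.117] 0.127
purple [ 0.677 -0.176  0.117] 0.126
side stand 792 ((0.5822179317474365, -0.30515244603157043), (0.062447067350149155, 0.08116968721151352), 16.526304244995117)
turq [ 0.672 -0.269  0.098] 0.125
turq [ 0.669 -0.271  0.039] 0.043
turq [ 0.551 -0.424  0.101] 0.127
turq [ 0.549 -0.427  0.039] 0.055
jar [ 0.45012298 -0.27023921  0.09      ] ros [ 0.43170818 -0.13903294  0.022     ]
```

>>> send_rows([
  [[0,-60,-30,0,0,0],[0,-120,-60,0,0,0],[0,-180,-60,0,0,0],[0,-240,-60,0,0,0],[0,-300,-60,0,0,0],[0,-360,-60,0,0,0],[0,-400,-60,0,0,0],[0,-400,-60,0,0,0]],
], hand=-0.1)

```text
t: 1.15
tool_pos: [0.0856, 0.2563, 0.2761]
tcp_rot: [[-0.948, 0.319, -0.013], [0.319, 0.947, -0.021], [0.006, -0.024, -1.0]]
contact_force: [-0.6, -0.2, 0.3]
width: 0.0411
gripper_force: 0.0
```

>>> send_rows([
  [[-60,10,0,0,0,0],[-120,20,0,0,0,0],[-180,30,0,0,0,0.1],[-240,40,0,0,0,0.25],[-300,50,0,0,0,0.4],[-360,20,0,0,0,0.55],[-380,-30,0,0,0,0.7],[-400,-90,0,0,0,0.85],[-420,-150,0,0,0,0.96],[-420,-200,0,0,0,0.96],[-420,-200,0,0,0,0.96]],
])

```text
t: 2.52
tool_pos: [0.4189, -0.069, 0.279]
tcp_rot: [[-0.278, 0.96, -0.013], [0.96, 0.278, -0.02], [-0.016, -0.018, -1.0]]
contact_force: [0.5, 0.6, -1.0]
width: 0.0413
gripper_force: 0.0
```

Run:
```python
from h import *
s=ctrl.observe();print(s['t'],s['qpos'],s['tool_pos'],s['tcp_rot'],s['contact_force'])
```

```text
2.525 [-38.78700234  -0.68941117  43.68124723 116.91699574   1.89196621
  64.24601388  20.19045058] [ 0.41887215 -0.06898148  0.2790258 ] [[-0.27797281  0.96049874 -0.01316363]
 [ 0.96045701  0.27768142 -0.02038043]
 [-0.01592008 -0.0183083  -0.99970564]] [ 0.54367871  0.61258866 -0.98582237]
```

>>> send_rows([
  [[-50,20,0,-0.018,0.0156,0],[-105,40,0,-0.018,0.0156,0],[-160,60,0,-0.018,0.0156,0],[-215,80,0,-0.018,0.0156,0],[-255,93,0,-0.018,0.0156,0],[-271,93,0,-0.018,0.0156,0],[-271,93,0,-0.018,0.0156,0],[-271,93,0,-0.018,0.0156,0]],
])

```text
t: 3.52
tool_pos: [0.5865, -0.2964, 0.2816]
tcp_rot: [[-0.286, 0.958, -0.0], [0.958, 0.286, 0.001], [0.001, -0.0, -1.0]]
contact_force: [-0.3, 1.1, -0.6]
width: 0.0413
gripper_force: 0.0
```

Run:
```python
from h import *
s=ctrl.observe();print(s['t'],s['qpos'],s['tool_pos'],s['tcp_rot'])
p,d,ci=snap('wrist','w2.png');z=load('wrist');C=cloud(z);hsv=cv2.cvtColor(p,cv2.COLOR_BGR2HSV)
m=((hsv[...,0]<6)|(hsv[...,0]>174))&(hsv[...,1]>150)&(hsv[...,2]>60)&(np.hypot(C[...,0]-.585,C[...,1]+.305)<.06)
t=m&(abs(C[...,2]-.137)<.004)
print(m.sum(),t.sum(),cv2.minAreaRect(C[t][:,:2].astype(np.float32)),C[t][:,2].mean())
w=(np.hypot(C[...,0]-.585,C[...,1]+.305)<.06)&(abs(C[...,2]-.045)<.003)&(hsv[...,0]<30)
w=cv2.morphologyEx(w.astype(np.uint8),cv2.MORPH_OPEN,np.ones((3,3)))>0
print('stand',w.sum(),cv2.minAreaRect(C[w][:,:2].astype(np.float32)))
```

```text
3.525 [ -7.42487455  31.48402488  47.67169759  85.97753276 -23.82132375
  73.12902944  59.64916133] [ 0.58648068 -0.29642334  0.28155925] [[-2.86347048e-01  9.58125897e-01 -3.67106380e-04]
 [ 9.58125577e-01  2.86347256e-01  7.92695298e-04]
 [ 8.64621798e-04 -1.24748054e-04 -9.99999618e-01]]
354 272 ((0.5833109021186829, -0.3051955997943878), (0.011096689850091934, 0.024830833077430725), 16.641618728637695) 0.13730756952021217
stand 2011 ((0.5832195281982422, -0.3070250451564789), (0.06000344827771187, 0.08052020519971848), 16.28521156311035)
```

View pics/w2.png

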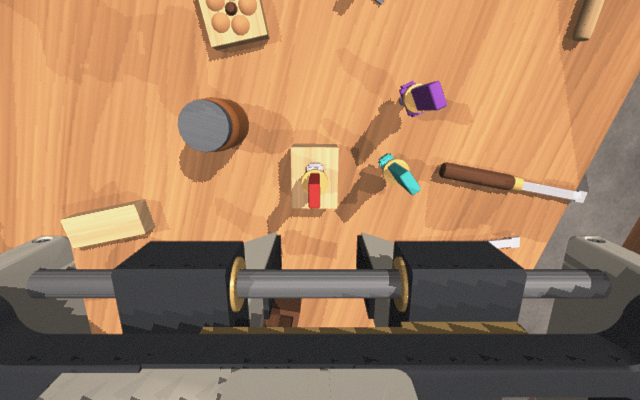

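The wrist view shows the red nut at (314,188) on its stand. The jar at (210,125) and the turquoise nut at (400,170) are clear of the fingers' path, so I descend.

>>> send_rows([
  [[-7.5,-5.5,30,0,0,0],[-7.5,-5.5,80,0,0,0],[-7.5,-5.5,120,0,0,0],[-7.5,-5.5,150,0,0,0],[-7.5,-5.5,170,0,0,0],[-7.5,-5.5,183,0,0,0],[-7.5,-5.5,183,0,0,0],[-7.5,-5.5,183,0,0,0]],
])

```text
t: 4.58
tool_pos: [0.5841, -0.3078, 0.0999]
tcp_rot: [[-0.285, 0.959, 0.001], [0.959, 0.285, -0.002], [-0.002, 0.001, -1.0]]
contact_force: [-1.3, 0.4, 0.5]
width: 0.042
gripper_force: 0.0
```

Run:
```python
from h import *
s=ctrl.observe();print(s['t'],s['qpos'],s['tool_pos'],s['tcp_rot'],s['contact_force'])
p,d,ci=snap('wrist','w3.png');z=load('wrist');C=cloud(z);hsv=cv2.cvtColor(p,cv2.COLOR_BGR2HSV)
m=((hsv[...,0]<6)|(hsv[...,0]>174))&(hsv[...,1]>150)&(hsv[...,2]>60)&(np.hypot(C[...,0]-.585,C[...,1]+.305)<.06)
t=m&(abs(C[...,2]-.137)<.004)
print(m.sum(),t.sum(),cv2.minAreaRect(C[t][:,:2].astype(np.float32)),C[t][:,2].mean())
```

```text
4.575 [ -2.52555807  41.93739218  41.15299605  94.60478663 -32.09258975
  55.71955592  66.45806027] [ 0.58413525 -0.30783599  0.09987141] [[-2.85028932e-01  9.58517871e-01  1.41382109e-03]
 [ 9.58516403e-01  2.85031252e-01 -1.86826656e-03]
 [-2.19375008e-03  8.22660681e-04 -9.99997255e-01]] [-1.27335512  0.37442084  0.49028269]
1454 646 ((0.5834968090057373, -0.3056032359600067), (0.010863394476473331, 0.026375677436590195), 17.09865951538086) 0.13684747563968544
```

>>> send_rows([
  [[2,0,2,0,0,0],[2,0,2,0,0,0],[2,0,2,0,0,0],[2,0,2,0,0,0],[2,0,2,0,0,0],[2,0,2,0,0,0]],
], hand=-1, force=40)

```text
t: 5.38
tool_pos: [0.5829, -0.3054, 0.0967]
tcp_rot: [[-0.285, 0.958, -0.0], [0.958, 0.285, -0.001], [-0.001, -0.0, -1.0]]
contact_force: [-0.2, 0.5, 0.4]
width: 0.0123
gripper_force: 40.0
```

>>> send_rows([
  [[0,0,-30,0,0,0],[0,0,-80,0,0,0],[0,0,-130,0,0,0],[5,2,-150,0,0,0],[45,15,-150,0,0,0],[95,30,-150,0,0,0.1],[150,45,-150,0,0,0.22],[205,60,-150,0,0,0.34],[260,75,-150,0,0,0.46],[310,90,-150,0,0,0.574],[337,95,-150,0,0,0.574],[337,95,-150,0,0,0.574]],
])

```text
t: 6.88
tool_pos: [0.5767, 0.0493, 0.2445]
tcp_rot: [[0.275, 0.962, -0.003], [0.962, -0.275, -0.0], [-0.001, -0.003, -1.0]]
contact_force: [-0.3, -0.2, -1.7]
width: 0.0117
gripper_force: 40.0
```

>>> send_rows([
  [[0,0,20,0,0,0],[0,0,40,0,0,0],[0,0,45,0,0,0],[0,0,45,0,0,0]],
])

```text
t: 7.38
tool_pos: [0.5775, 0.0438, 0.2005]
tcp_rot: [[0.283, 0.959, -0.002], [0.959, -0.283, -0.002], [-0.002, -0.001, -1.0]]
contact_force: [-0.3, -0.2, -2.1]
width: 0.0117
gripper_force: 40.0
```

Run:
```python
from h import *
s=ctrl.observe();print(s['t'],s['qpos'],s['tool_pos'],s['tcp_rot'],s['contact_force'],s['width'])
p,d,ci=snap('wrist','w4.png')
```

```text
7.375 [-47.39772964  30.21123765  54.49455776 102.76563341 -27.62421471
  61.63493484   0.64307282] [0.57751473 0.04379317 0.20052772] [[ 0.2826286   0.95922813 -0.00157192]
 [ 0.95922718 -0.2826311  -0.00169869]
 [-0.0020737  -0.00102773 -0.99999732]] [-0.28934523 -0.19693451 -2.05188816] 0.011675093919744152
```

View pics/w4.png

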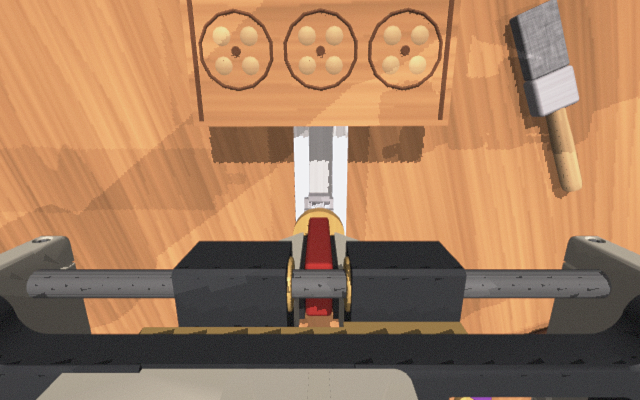

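The wrist view shows the nut gripped upright at (320,250), with the slot ahead of it at columns 308–333 and the panel edge at row 125. Now I measure the offset.

```bash
cat > m.py <<'E'
from h import *
s=ctrl.observe();T=s['tool_pos'];R=s['tcp_rot']
p,d,ci=snap('wrist');z=load('wrist');C=cloud(z);hsv=cv2.cvtColor(p,cv2.COLOR_BGR2HSV)
L=(C-T)@R*1000  # tool frame mm
g=(hsv[...,1]<70)&(abs(C[...,2]-.041)<.004)&(abs(L[...,1])<40)&(L[...,0]>20)
g=cv2.morphologyEx(g.astype(np.uint8),cv2.MORPH_OPEN,np.ones((3,3)))
k,l,st,c=cv2.connectedComponentsWithStats(g)
for i in np.argsort(-st[1:,4])[:2]+1:
    q=L[l==i];
    # inner/outer edges per column x
    b=[(x,q[abs(q[:,0]-x)<2,1]) for x in range(int(q[:,0].min())+5,int(q[:,0].max())-3,4)]
    b=np.array([(x,y.min(),y.max()) for x,y in b if len(y)>3])
    print('lip',st[i],len(b),[np.polyfit(b[:,0],b[:,j],1).round(3).tolist() for j in(1,2)],b[:,1:].mean(0).round(2),b[:,0].mean(),C[l==i][:,2].mean())
h=(C[...,2]>.05)&(C[...,2]<.06)&(L[...,0]>30)&(abs(L[...,1])<90)
q=L[h];e=[];
for y in range(-80,81,4):
    a=q[abs(q[:,1]-y)<2,0]
    if len(a): e.append((y,a.min()))
e=np.array(e);f=np.polyfit(e[:,0],e[:,1],1);print('panel edge x at y=0',f,np.median(e[:,1]))
r=((hsv[...,0]<6)|(hsv[...,0]>174))&(hsv[...,1]>150)&(hsv[...,2]>60)&(abs(L[...,1])<20)&(d>0)&(abs(L[...,0])<30)
q=L[r];print('red',len(q),np.percentile(q,[1,50,99],axis=0).round(1).tolist())
t=q[q[:,2]<np.percentile(q[:,2],2)+4];print(' top',cv2.minAreaRect(t[:,:2].astype(np.float32)))
n=(hsv[...,0]>15)&(hsv[...,0]<28)&(hsv[...,1]>120)&(abs(L[...,1])<25)&(abs(L[...,0])<25)&(L[...,2]>5)&(L[...,2]<60)
q=L[n];
if len(q): print('brass',len(q),np.percentile(q,[1,50,99],axis=0).round(1).tolist())
E
python3 m.py
```

```text
lip [332 127  15  39 584] 8 [[-0.011, 14.101], [-0.024, 28.848]] [13.69 27.93] 39.0 0.041432296994738466
lip [293 127  16  39 579] 8 [[-0.023, -24.42], [-0.034, -9.787]] [-25.32 -11.1 ] 39.0 0.0414072755592078
panel edge x at y=0 [8.07900141e-03 6.01868954e+01] 60.585767557828255
red 1607 [[-13.0, -5.5, -41.8], [11.6, -0.1, -32.0], [12.4, 5.6, 15.8]]
 top ((-0.7565832138061523, 0.04006147384643555), (26.49220085144043, 11.486125946044922), 0.6620423197746277)
brass 635 [[0.2, -14.9, 19.9], [8.4, -0.2, 21.3], [14.9, 14.6, 26.9]]
```

>>> send_rows([
  [[0,2,0,0,0,-0.03],[0,2,30,0,0,-0.03],[0,2,60,0,0,-0.03],[0,2,80,0,0,-0.03],[0,2,95,0,0,-0.03],[0,2,100,0,0,-0.03],[0,2,100,0,0,-0.03],[0,2,100,0,0,-0.03]],
])

```text
t: 8.48
tool_pos: [0.5805, 0.0441, 0.1021]
tcp_rot: [[0.252, 0.968, 0.001], [0.968, -0.252, -0.001], [-0.0, 0.001, -1.0]]
contact_force: [-0.6, 0.2, -2.1]
width: 0.0121
gripper_force: 40.0
```

```bash
python3 m.py; cp last_wrist.npz a.npz; python3 -c "
from h import *
cv2.imwrite('pics/w5.png',cv2.resize(load('wrist')['p'][80:330,190:450],None,fx=2,fy=2))"
```

```text
lip [ 281  134   22   54 1138] 8 [[0.033, -27.722], [0.027, -13.17]] [-26.42 -12.12] 39.0 0.041459008486184404
lip [ 335  136   24   52 1117] 7 [[0.024, 11.244], [0.024, 25.938]] [12.14 26.83] 37.0 0.04144908280483658
panel edge x at y=0 [-2.77978752e-02  5.89471899e+01] 58.813124077005206
red 1582 [[-12.4, -5.6, -41.7], [11.6, -0.1, -31.6], [12.4, 5.6, 15.8]]
 top ((-0.3080434799194336, 0.014623165130615234), (25.388208389282227, 11.488445281982422), 0.5015195608139038)
brass 630 [[0.4, -14.4, 19.8], [8.6, 0.4, 21.3], [15.1, 14.6, 26.6]]
```

View pics/w5.png

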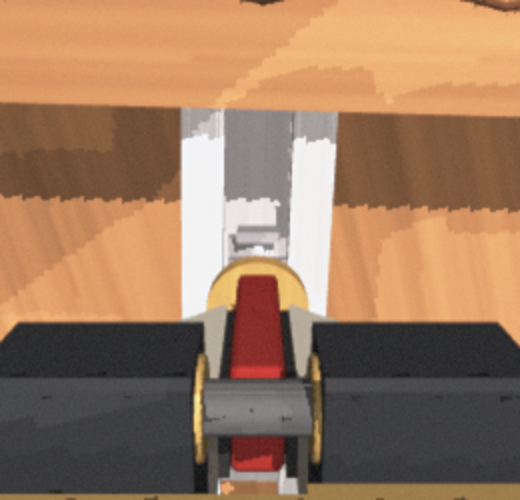

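The close view shows the block's end at crop (257,240), nearly centred between the lip edges at 224 and 292, turned by about 0.02 rad. I correct that and lower gently.

>>> send_rows([
  [[0,-0.9,0,0,0,0.02],[0,-0.9,4,0,0,0.02],[0,-0.9,8,0,0,0.02],[0,-0.9,11,0,0,0.02],[0,-0.9,13,0,0,0.02],[0,-0.9,13,0,0,0.02]],
])

```text
t: 9.28
tool_pos: [0.5788, 0.0443, 0.0881]
tcp_rot: [[0.272, 0.962, -0.001], [0.962, -0.272, -0.001], [-0.001, -0.0, -1.0]]
contact_force: [0.1, 0.3, -1.7]
width: 0.012
gripper_force: 40.0
```

```bash
python3 m.py
```

```text
lip [ 338  136   25   57 1313] 8 [[0.012, 12.746], [0.006, 27.743]] [13.21 27.98] 39.0 0.041457322366167344
lip [ 279  136   24   57 1312] 8 [[0.005, -25.893], [0.01, -11.197]] [-25.68 -10.82] 39.0 0.04142765507271324
panel edge x at y=0 [-8.00175543e-03  5.92387398e+01] 59.13118212694816
red 1598 [[-12.7, -5.6, -41.8], [11.6, -0.1, -31.8], [12.4, 5.6, 15.6]]
 top ((-0.7160196304321289, 0.006907463073730469), (26.273910522460938, 11.513460159301758), 0.5526047945022583)
brass 629 [[0.4, -14.4, 19.8], [8.8, 0.4, 21.3], [15.1, 14.5, 26.9]]
```

>>> send_rows([
  [[0,0.6,2,0,0,0],[0,0.6,5,0,0,0],[0,0.6,8,0,0,0],[0,0.6,11,0,0,0],[0,0.6,11,0,0,0]],
])

```text
t: 9.95
tool_pos: [0.5798, 0.0442, 0.0775]
tcp_rot: [[0.271, 0.962, 0.0], [0.962, -0.271, -0.001], [-0.001, 0.0, -1.0]]
contact_force: [-1.8, 0.0, 6.4]
width: 0.0121
gripper_force: 40.0
```

```bash
python3 m.py
```

```text
lip [ 275  137   26   60 1420] 8 [[0.002, -26.863], [0.011, -12.449]] [-26.78 -12.03] 39.0 0.041434314587106565
lip [ 337  138   26   59 1420] 8 [[0.008, 11.858], [0.016, 26.36]] [12.18 27.  ] 39.0 0.041384418094624884
panel edge x at y=0 [-6.39565304e-03  5.89549465e+01] 58.71765800809234
red 1596 [[-12.8, -5.6, -41.7], [11.6, -0.1, -32.0], [12.4, 5.6, 15.5]]
 top ((-0.6013965606689453, 0.1794900894165039), (11.429020881652832, 26.407779693603516), 89.69666290283203)
brass 632 [[0.3, -14.8, 19.7], [8.7, -0.2, 21.3], [15.1, 14.5, 26.8]]
```

>>> send_rows([
  [[5,0,0,0,0,0],[10,0,0,0,0,0],[16,0,0,0,0,0],[22,0,0,0,0,0],[28,0,0,0,0,0],[33,0,0,0,0,0],[37,0.1,0,0,0,0],[38,0.1,0,0,0,0],[38,0.1,0,0,0,0]],
])

```text
t: 11.12
tool_pos: [0.5907, 0.0788, 0.0778]
tcp_rot: [[0.272, 0.962, 0.001], [0.962, -0.272, -0.003], [-0.003, 0.002, -1.0]]
contact_force: [-2.1, -2.3, 5.0]
width: 0.0119
gripper_force: 40.0
```

```bash
cat > s.py <<'E'
from h import *
s=ctrl.observe();R=s['tcp_rot'];print(s['t'],(s['contact_force']@R).round(2),(s['ft_torque']@R).round(3),s['tool_pos']*1000)
E
python3 s.py; python3 m.py
```

```text
11.125 [-2.83 -1.33 -5.02] [ 0.09  -1.046  0.019] [590.69601592  78.79970844  77.83963497]
panel edge x at y=0 [-5.05007470e-04  3.00919569e+01] 30.087147351339237
red 1594 [[-12.8, -5.5, -41.8], [11.6, -0.1, -31.8], [12.4, 5.6, 15.8]]
 top ((-0.5436067581176758, 0.009490013122558594), (26.24763298034668, 11.468475341796875), 0.5727582573890686)
brass 640 [[0.2, -14.7, 19.7], [8.7, -0.2, 21.3], [15.0, 14.5, 28.0]]
```

>>> send_rows([
  [[1,0,0,0,0,0],[2,0,0,0,0,0],[3,0,0,0,0,0],[4,0,0,0,0,0],[4,0,0,0,0,0]],
])

```text
t: 11.8
tool_pos: [0.5917, 0.0825, 0.0778]
tcp_rot: [[0.273, 0.962, 0.001], [0.962, -0.273, -0.003], [-0.003, 0.002, -1.0]]
contact_force: [-0.3, -3.0, 5.1]
width: 0.0118
gripper_force: 40.0
```

```bash
sed -i "s/(L\[...,0\]>30)/(L[...,0]>8)/" m.py; python3 s.py; python3 m.py | grep panel
```

```text
11.8 [-2.93  0.55 -5.09] [ 0.042 -1.139  0.014] [591.74724484  82.46653926  77.84236176]
panel edge x at y=0 [-6.09246221e-03  1.72042448e+01] 18.7715429908665
```

>>> send_rows([
  [[0.7,0,0,0,0,0],[1.4,0,0,0,0,0],[2,0,0,0,0,0],[2,0,0,0,0,0]],
])

```text
t: 12.35
tool_pos: [0.5923, 0.0843, 0.0778]
tcp_rot: [[0.273, 0.962, 0.001], [0.962, -0.273, -0.003], [-0.003, 0.002, -1.0]]
contact_force: [-1.0, -4.2, 5.8]
width: 0.0116
gripper_force: 40.0
```

```bash
python3 s.py
```

```text
12.35 [-4.35  0.22 -5.81] [ 0.005 -1.146 -0.011] [592.30240343  84.31033875  77.84757988]
```

>>> send_rows([
  [[0.4,0,0,0,0,0],[0.8,0,0,0,0,0],[0.8,0,0,0,0,0]],
])

```text
t: 12.72
tool_pos: [0.5925, 0.085, 0.0778]
tcp_rot: [[0.273, 0.962, 0.001], [0.962, -0.273, -0.003], [-0.003, 0.002, -1.0]]
contact_force: [-0.9, -3.2, 5.5]
width: 0.0121
gripper_force: 40.0
```

```bash
python3 s.py
```

```text
12.725 [-3.38 -0.02 -5.53] [ 0.051 -1.156 -0.012] [592.51053018  85.03310088  77.83382017]
```

>>> send_rows([
  [[0.4,0,0,0,0,0],[0.8,0,0,0,0,0],[0.8,0,0,0,0,0]],
])

```text
t: 13.1
tool_pos: [0.5927, 0.0858, 0.0778]
tcp_rot: [[0.273, 0.962, 0.001], [0.962, -0.273, -0.003], [-0.003, 0.002, -1.0]]
contact_force: [-0.6, -3.1, 5.8]
width: 0.0117
gripper_force: 40.0
```

```bash
python3 s.py
```

```text
13.1 [-3.13  0.28 -5.74] [ 0.09  -1.221 -0.004] [592.73027809  85.79307402  77.84110878]
```

>>> send_rows([
  [[0.4,0,0,0,0,0],[0.8,0,0,0,0,0],[0.8,0,0,0,0,0]],
])

```text
t: 13.48
tool_pos: [0.5928, 0.0862, 0.0778]
tcp_rot: [[0.273, 0.962, 0.001], [0.962, -0.273, -0.004], [-0.003, 0.002, -1.0]]
contact_force: [-0.8, -4.5, 5.7]
width: 0.0121
gripper_force: 40.0
```

```bash
python3 s.py
```

```text
13.475 [-4.56  0.43 -5.72] [ 0.1   -1.312 -0.018] [592.83868028  86.23126828  77.82746389]
```

>>> send_rows([
  [[0.4,0,0,0,0,0],[0.8,0,0,0,0,0],[0.8,0,0,0,0,0]],
])

```text
t: 13.85
tool_pos: [0.5929, 0.0863, 0.0779]
tcp_rot: [[0.273, 0.962, 0.001], [0.962, -0.273, -0.005], [-0.004, 0.002, -1.0]]
contact_force: [-1.9, -5.9, 6.9]
width: 0.0117
gripper_force: 40.0
```

```bash
python3 s.py
```

```text
13.85 [-6.21 -0.16 -6.84] [ 0.104 -1.603 -0.033] [592.90536193  86.30367669  77.85043388]
```

Touch felt: motion stopped while the force rose about 3 N above the drag. Now I push down.

>>> send_rows([
  [[0.4,0,1.5,0,0,0],[0.4,0,3,0,0,0],[0.4,0,4.5,0,0,0],[0.4,0,5.5,0,0,0],[0.4,0,5.5,0,0,0]],
])

```text
t: 14.48
tool_pos: [0.593, 0.0863, 0.0725]
tcp_rot: [[0.274, 0.962, 0.001], [0.962, -0.274, -0.005], [-0.004, 0.002, -1.0]]
contact_force: [-2.6, -5.8, 8.7]
width: 0.0118
gripper_force: 40.0
```

```bash
python3 s.py; python3 m.py|grep -A3 red
```

```text
14.475 [-6.37 -0.88 -8.7 ] [ 0.256 -1.792 -0.002] [592.96448478  86.28767196  72.54857465]
red 1590 [[-12.8, -5.6, -41.7], [11.5, -0.1, -32.0], [12.3, 5.6, 16.0]]
 top ((-0.7135820388793945, 0.01851034164428711), (26.012252807617188, 11.519484519958496), 0.5139986276626587)
brass 493 [[0.3, -14.5, 19.7], [6.9, -0.2, 21.2], [13.1, 14.5, 24.5]]
```

>>> send_rows([
  [[0,0.1,0,0,0,0.15],[0,0.2,0,0,0,0.31],[0,0.3,0,0,0,0.47],[-0.1,0.4,0,0,0,0.63],[-0.2,0.5,0,0,0,0.79],[-0.2,0.55,0,0,0,0.95],[-0.3,0.6,0,0,0,1.11],[-0.4,0.65,0,0,0,1.27],[-0.5,0.7,0,0,0,1.43],[-0.6,0.7,0,0,0,1.571],[-0.6,0.7,0,0,0,1.571],[-0.6,0.7,0,0,0,1.571]],
])

```text
t: 16.02
tool_pos: [0.5927, 0.0864, 0.0723]
tcp_rot: [[0.962, -0.273, -0.001], [-0.273, -0.962, -0.005], [0.001, 0.005, -1.0]]
contact_force: [-3.5, -4.2, 6.7]
width: 0.0119
gripper_force: 40.0
```

```bash
python3 s.py; python3 m.py|grep -A3 red; python3 -c "
from h import *
s=ctrl.observe();print(s['contact_force'],s['tcp_rot'],s['qpos'])
p,d,ci=snap('scene');cv2.imwrite('pics/s6.png',cv2.resize(p[150:270,300:480],None,fx=4,fy=4))"
```

```text
16.025 [-2.25  5.01 -6.7 ] [-1.347 -0.776  0.048] [592.68757001  86.38705224  72.26583607]
[-3.44002454 -4.23113245  7.67251879] [[ 9.61896845e-01 -2.73412287e-01 -4.24571159e-04]
 [-2.73411413e-01 -9.61886843e-01 -4.46104315e-03]
 [ 8.11314598e-04  4.40714593e-03 -9.99989959e-01]] [-54.38782816  52.25879318  64.60468613 104.90333589 -54.51902671
  60.86170489 -73.6799405 ]Traceback (most recent call last):
  File "m.py", line 13, in <module>
    print('lip',st[i],len(b),[np.polyfit(b[:,0],b[:,j],1).round(3).tolist() for j in(1,2)],b[:,1:].mean(0).round(2),b[:,0].mean(),C[l==i][:,2].mean())
                                         ~^^^^^
IndexError: too many indices for array: array is 1-dimensional, but 2 were indexed
```

View pics/s6.png

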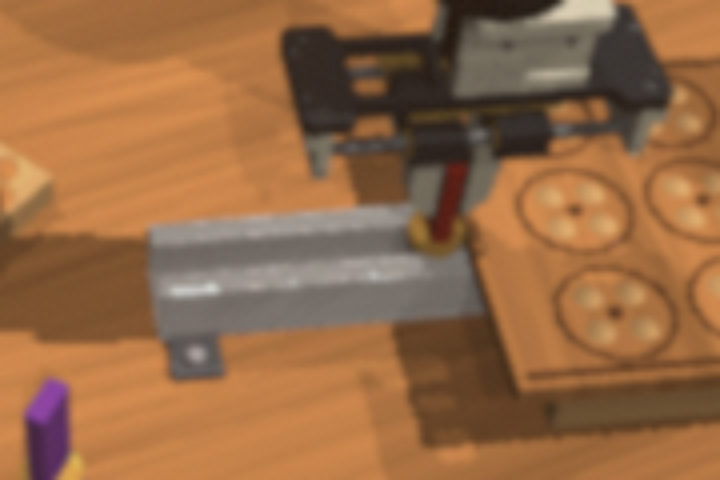

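The scene crop shows the nut turned, the collar against the panel edge at (445,235), and the fingers now in line with the channel. I let it rise.

>>> send_rows([
  [[0,0,-1.5,0,0,0],[0,0,-3,0,0,0],[0,0,-4.5,0,0,0],[0,0,-5.5,0,0,0],[0,0,-5.5,0,0,0]],
])

```text
t: 16.75
tool_pos: [0.5926, 0.0864, 0.0774]
tcp_rot: [[0.962, -0.273, -0.001], [-0.273, -0.962, -0.004], [0.001, 0.004, -1.0]]
contact_force: [-3.3, -5.0, 4.6]
width: 0.0121
gripper_force: 40.0
```

```bash
python3 s.py
```

```text
16.75 [-1.84  5.73 -4.55] [-1.373 -0.553  0.023] [592.56768361  86.44435275  77.4343637 ]
```

>>> send_rows([
  [[0,0,-0.6,0,0,0],[0,0,-1.2,0,0,0],[0,0,-1.2,0,0,0]],
])

```text
t: 17.12
tool_pos: [0.5926, 0.0865, 0.0785]
tcp_rot: [[0.962, -0.273, -0.001], [-0.273, -0.962, -0.005], [0.001, 0.005, -1.0]]
contact_force: [-2.8, -4.2, 3.3]
width: 0.0117
gripper_force: 40.0
```

```bash
python3 s.py
```

```text
17.125 [-1.58  4.8  -3.25] [-1.364 -0.452 -0.024] [592.5625393   86.45595765  78.4950463 ]
```

>>> send_rows([
  [[0,0,-0.4,0,0,0],[0,0,-0.8,0,0,0],[0,0,-0.8,0,0,0]],
])

```text
t: 17.5
tool_pos: [0.5925, 0.0865, 0.0787]
tcp_rot: [[0.962, -0.273, -0.001], [-0.273, -0.962, -0.005], [0.001, 0.005, -1.0]]
contact_force: [-1.4, -4.1, -0.3]
width: 0.012
gripper_force: 40.0
```

```bash
python3 s.py
```

```text
17.5 [-0.2   4.28  0.28] [-1.41  -0.    -0.004] [592.51510977  86.47461353  78.66995325]
```

Rise has stopped at the lock height. I soften the grip, then open.

>>> send_rows([
  [[0,0,0,0,0,0],[0,0,0,0,0,0]],
], hand=-1, force=4)

```text
t: 17.75
tool_pos: [0.5926, 0.0866, 0.0787]
tcp_rot: [[0.962, -0.273, -0.001], [-0.273, -0.962, -0.005], [0.001, 0.005, -1.0]]
contact_force: [-0.6, -4.3, -1.5]
width: 0.012
gripper_force: 4.0
```

>>> send_rows([
  [[0,0,0,0,0,0],[0,0,0,0,0,0],[0,0,0,0,0,0],[0,0,0,0,0,0]],
], hand=-0.1)

```text
t: 18.25
tool_pos: [0.5931, 0.0897, 0.0793]
tcp_rot: [[0.963, -0.271, -0.0], [-0.271, -0.963, -0.001], [0.0, 0.001, -1.0]]
contact_force: [0.6, 0.6, 0.0]
width: 0.041
gripper_force: 0.0
```

```bash
python3 s.py
```

```text
18.25 [ 0.46 -0.72 -0.01] [-0.048 -0.161 -0.019] [593.11347691  89.66112376  79.27489062]
```

>>> send_rows([
  [[0,0,-15,0,0,0],[0,0,-50,0,0,0],[0,0,-100,0,0,0],[0,0,-140,0,0,0],[0,60,-150,0,0,0],[0,110,-150,0,0,0],[0,120,-150,0,0,0],[0,120,-150,0,0,0]],
])

```text
t: 19.25
tool_pos: [0.5605, -0.0265, 0.2302]
tcp_rot: [[0.962, -0.273, 0.001], [-0.273, -0.962, 0.0], [0.001, -0.0, -1.0]]
contact_force: [0.8, 0.4, -0.3]
width: 0.0415
gripper_force: 0.0
```

```bash
python3 s.py
python3 - <<'E'
from h import *
p,d,ci=snap('scene');a=cv2.resize(p[150:270,330:450],None,fx=3.3,fy=3.3)
z=load('scene');C=cloud(z)
p2,d2,ci=snap('side');z2=load('side');C2=cloud(z2);b=cv2.resize(p2[100:220,240:360],None,fx=3.3,fy=3.3)
cv2.imwrite('pics/end.png',np.hstack([a,b]))
for n,q,c in(('scene',p,C),('side',p2,C2)):
    hsv=cv2.cvtColor(q,cv2.COLOR_BGR2HSV)
    m=((hsv[...,0]<6)|(hsv[...,0]>174))&(hsv[...,1]>160)&(hsv[...,2]>60)&(np.hypot(c[...,0]-.592,c[...,1]-.088)<.06)&(c[...,2]>.05)
    t=m&(c[...,2]>.114);print(n,m.sum(),np.percentile(c[m][:,2],[2,98]),cv2.minAreaRect(c[t][:,:2].astype(np.float32)))
E
```

```text
19.25 [ 0.62 -0.6   0.26] [-0.044 -0.117  0.005] [560.53044971 -26.54907412 230.16299745]
scene 92 [0.0685398  0.12205858] ((0.5950291156768799, 0.08621153235435486), (0.009571642614901066, 0.02380000799894333), 74.45966339111328)
side 254 [0.06229607 0.1192907 ] ((0.588874340057373, 0.08490239083766937), (0.013382049277424812, 0.022658949717879295), 64.12926483154297)
```

View pics/end.png

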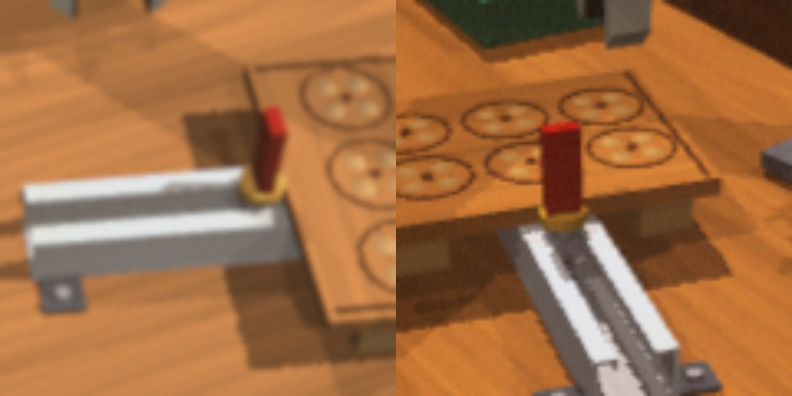

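The end views show the nut upright with its handle turned across the channel and the collar at the panel edge (left crop 262,185; right crop 563,217). The handle's top is at 0.119 m, which is the locked height. I hand it in.

```bash
python3 -c "
from workcell import ctrl
print(ctrl.finish_job())"
```

```text
the job is handed in; nothing more can be done
None
```

The red-handled nut is locked across the channel at lock height with its collar at the panel edge (touch felt at about 3 N), the gripper is clear, and the job was handed in at about 19 s; no verdict was returned.

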